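Unlock the paint caddy and hold it level above its supply case

ROBOT

A 6-joint arm with a two-finger parallel gripper is mounted at the origin on the work surface. World frame = base frame: x ahead of the robot, y to its left, z up, the work surface at z = 0. Lengths are in mm, angles in rad, forces in N, time in s.
With the tool pointing down it reaches from about 375 to 925 mm from the base axis. Payload 5.7 kg.
Tool frame: the origin (TCP) lies midway between the tips of the shut fingers; the grasp point (between the pads) lies bot.grasp_offset behind it (bot.grasp_offset is the distance from the TCP to the grasp point, in mm); z points along the fingers, y is the line along which they close (so a half turn about z gives the same grasp; the last joint's range is limited). The gripper opens to 85 mm and grips with 20 to 120 N. Pads are 22 mm wide; open, the fingers measure 114 mm over their backs; the gripper's body (76 mm by 85 mm) begins 54 mm behind the grasp point. The pads swing forward as they close: fully open they stand 13 mm farther back than shut.
Start: joints at [-1.445, 0.359, 1.51, -0, 1.272, -0.115], TCP at [143.074, -582.66, 231.267] pointing down, gripper open.
Joint ranges: [-2.97, 2.97], [-1.01, 2.36], [0.21, 2.38], [-0.96, 4.11], [0.2, 2.71], [-2.98, 2.98]. Speed limits (rad/s): [2.39, 2.39, 3.14, 3.14, 3.14, 3.14].

INTERFACE

Orientations are given as a 3x3 rotation matrix whose columns are the frame's x, y, z axes.
In Python, from rig import bot gives the robot as it stands. The module is installed in compiled form; this text tells all that it offers.
- The arm moves only by the tool move_arm, never from a script. Its argument "rows" is a list of rows, each a list of 3 entries, a list of its own where there are three numbers: the opening, from -1 (shut) to 1 (fully open), then the shift along the tool's x, y, z in m, then the turn about the tool's z in rad. A call has 1 to 5 rows; each row shifts and turns the commanded pose from where the row before left it, along the tool's axes as they then stand; what a row does not reach is not made up. A row lasts 1/8 s, in which the tool goes at most 62.5 mm and 10.7 degrees, less where a joint would pass 70% of its speed; a pose out of reach is approached as far as the arm can. A call is refused whole if a number of a shift passes 0.0625 or a number of a turn 0.188, either way. A call with a gripper value outside its range is refused whole. The fingers move at their own pace and stop on an object; "newtons" is the grip in N (left out, the last holds). Time passes only in rows, so rows that do not move let the fingers close. It gives the time, the measured TCP pose, the force, the opening and the grip force at its end, in the units of the state.
- bot.read_state(): the state, without advancing time (a new reading comes with each control period).
- bot.snapshot(name): name is "scene" or "top" or "wrist"; returns a dict with "pixels" (420x560x3 uint8, red, green, blue), "fx", "fy", "cx", "cy" (pixels), "view" (4x4, takes a point from world to camera coordinates); the wrist camera has in their place "T_tool_cam" (4x4, takes a point from camera to tool coordinates, whose origin is the TCP and whose axes are the flange's). Camera axes: x right, y up, looking along -z (the intrinsics and any distortion apply to the point x, -y, -z); pixel columns grow to the right and rows downward; lengths in mm; the calibration is good to about 2 mm. A picture is of the moment at which its call begins: read the wrist's pose just before it. There is no depth.
- bot.hand_in(): hands the job in; it is judged then, once.
The state is a dict: "time": time; "joints": joint angles; "joint_vel": joint speeds; "joint_efforts": joint torques, N m; "eef_pos": TCP position; "tool_rot": TCP orientation; "contact_force": force on the tool from outside, world axes, zero at the start; "ft_torque": the same for the moment, N m; "grip_width": finger opening in mm; "grip_force": force on a finger pad.
Only numpy, scipy, OpenCV 4.12 (cv2) and the standard library are available. Lean on these libraries where they do the work, as an engineer would, in place of code of your own. Each camera call takes 0.05 s, during which the arm holds its last target. There are 200 camera calls.

TASK

I want to get at the supply case under the paint caddy: slide the orange transport lock by its grip all the way to its open end stop, away from the caddy, then take the white caddy by its handle, lift it straight off the case and hold it steady and level, at least 6 cm clear above the case, with the three paint bottles and the jar still standing upright in it. Never tip the caddy on the way, leave the lock open, and do not disturb the roller, the print block and the green bottle lying about. The job finishes while you are still holding the caddy in the air: do not put it down or let go.

Things in the scene. Friction and masses are not known exactly. Their poses are not given: they have to be found in the camera images.
- case: Blue plastic supply case, 230 (x) x 370 (y) x 65 mm high, heavy, does not move. Origin: centre of its underside, on the table; z up, y along its length, towards the end with the lock's grip. Yaw within 0.5 rad. Its flat top (deck) is at z = 65 mm; 6 mm high locating corners stand 2 mm outside the caddy's foot.
- case_seat (a point): Centre of the caddy's seat on the deck of the case: at (0, -62.5, 65) mm in the case's frame.
- lock (a joint): Orange U-shaped transport lock on the deck; slides along the case's +y. Value in m: 0 locked, 0.036 open end stop; starts at 0 to 0.010. 3 N of friction holds it where it is left, no spring. Its arms run along the caddy's long sides, 94 to 104 mm from the case's middle line; their four 24 mm claws reach over lugs of the caddy and hold it down until about 0.026.
- lock_grip (a point): Centre of the top face of the lock's orange grip, an upright block 36 (case x) x 18 (case y) mm, its top 45.5 mm above the deck, rising 37 mm from an 8 mm thick cross bar. It stands at x = 0, y = 105 mm + lock value in the case's frame; locked, its face is 48 mm from the caddy's end wall. Can be pinched from above across either direction, or pushed.
- caddy: White plastic paint caddy (open tote), 160 (x) x 220 (y) mm, walls 50 mm high, 5 mm floor; 0.5 to 0.9 kg with its contents. Origin: centre of its underside; z up, y along its handle; at the start it stands on the case's seat, axes parallel to the case's. Inner walls make 6 pockets. Lugs 6 mm high project 11.5 mm from the foot of its long sides.
- caddy_handle (a point): Centre of the caddy's handle bar, 165 mm above the caddy's underside on its middle. The bar runs along the caddy's y, 168 mm long, 18 mm wide (x), 24 mm high (z), on two uprights 75 mm either side of the centre; free below and at both sides (the bottles end 48 mm below its underside).
- red_bottle: Red paint bottle standing loose in a corner pocket of the caddy, 50 mm diameter, 100 mm high. Origin: centre of its base, z up. Which container is in which of the four corner pockets varies, as does how full each is (about 65 to 145 g).
- blue_bottle: Blue paint bottle, as the red one.
- yellow_bottle: Yellow paint bottle, as the red one.
- white_jar: White paint jar with black lid in another corner pocket, 54 mm diameter, 60 mm high. Origin: centre of its base, z up.
- brayer: Bystander: ink roller (brayer) lying on the table, 90 mm black rubber roller, black handle, 192 mm long along its x and 106 mm wide, 34 mm high. Origin: on the table under its middle. Leave alone.
- print_block: Bystander: carved lino block 120 x 90 x 16 mm lying on the table. Origin: centre of its underside. Leave alone.
- gloss_bottle: Bystander: green bottle with black cap and paper label, 54 mm diameter, 130 mm high, standing on the table. Origin: centre of its base. Leave alone.
Things that resemble listed ones, but are neither listed nor needed, are in the scene too. Leave any purple or yellow look-alike of the white_jar alone.

How it is judged (in metres and radians):
On the way, in this order (a step that is already met when the one before it is completed fails the run):
1. the lock is slid to its open end stop while the caddy still stands on the case (value of joint lock above 0.033 m and z of caddy in the frame of case below 0.071 m), for 0.1 s.
2. the caddy is lifted clear of the case, level, in the fingers (z of caddy in the frame of case above 0.115 m and angle between caddy's own z axis and vertical below 0.12 rad and contact force between the fingers and caddy above 3 N), for 0.2 s.
At the end, for the whole second after the job is handed in: For the last second: lock open (over 33 of 36 mm); caddy gripped (over 3 N), underside 50 mm or more above the deck, within 0.12 rad of level, under 20 mm/s and 0.15 rad/s, touching neither case nor bystanders; its bottles and jar in it, upright within 0.15 rad (all of step 2 and value of joint lock above 0.033 m and linear speed of caddy below 0.02 m/s and angular speed of caddy below 0.15 rad/s and contact force between caddy and case below 0.1 N and contact force between caddy and brayer below 0.1 N and contact force between caddy and print_block below 0.1 N and contact force between caddy and gloss_bottle below 0.1 N and angle between each of red_bottle, blue_bottle, yellow_bottle, white_jar's own z axis and vertical below 0.15 rad and distance between each of red_bottle, blue_bottle, yellow_bottle, white_jar and caddy below 0.105 m); the arm keeps its last pose, push and grip.
It fails at once if the caddy is tipped by more than 0.3 rad (17 degrees) (angle between caddy's own z axis and vertical above 0.3 rad).
It fails at once if a bottle or the jar falls over (tips by more than 0.5 rad) (angle between any of red_bottle, blue_bottle, yellow_bottle, white_jar's own z axis and vertical above 0.5 rad).
It fails at once if the roller, the print block or the green bottle is moved by more than 20 mm (distance of any of brayer, print_block, gloss_bottle from where it was at the start of the episode above 0.02 m).
It also fails if it takes over 42 s, if anything falls off the work surface, if the arm or the gripper's body presses on something with over 40 N, if the wrist force passes 120 N, or if a joint passes its speed limit or range.

## Working session

There is one attempt and no reset: what is moved stays moved. The work goes in short steps, Python scripts to look and compute and a tool call to move; the robot and the scene stay as the last step left them, time stands still between calls to the robot, and variables do not carry over. Pictures are saved under pics/ and viewed, at most 10 in all, crops included, and the job is handed in when it is done.

Besides the shell and the picture viewer there is one more tool, called by a JSON object that holds its "api" and its "payload", one argument or row to a line. move_arm: Moves the arm, as the interface text tells. Its arguments: {"type":"object","properties":{"rows":{"type":"array"},"newtons":{"type":"number"}},"required":["rows"]}

```bash
mkdir -p pics; python3 - <<'E'
from rig import bot
import cv2,numpy as np
s=bot.read_state();print(s['time'],s['eef_pos'],np.round(s['tool_rot'],3).tolist(),s['grip_width'],bot.grasp_offset)
ims=[]
for n in("scene","top"):
    d=bot.snapshot(n);np.savez(f"pics/{n}.npz",**d);cv2.imwrite(f"pics/{n}.png",d["pixels"][...,::-1]);print([k for k in d],d["fx"],d["cx"],d["cy"],np.round(d["view"],3).tolist())
E
```

```text
0.0 [ 142.97415643 -582.01342446  230.45010386] [[0.971, 0.238, -0.0], [0.238, -0.971, 0.002], [0.0, -0.002, -1.0]] 85.4850897266193 18.700000000000003
['pixels', 'fx', 'fy', 'cx', 'cy', 'view'] 489.01152452376897 277.4073833742605 213.51240919587704 [[-0.774, 0.633, -0.021, 419.917], [-0.424, -0.493, 0.76, 124.555], [0.471, 0.597, 0.65, -1728.308], [0.0, 0.0, 0.0, 1.0]]
['pixels', 'fx', 'fy', 'cx', 'cy', 'view'] 422.07309149375493 281.29540684337064 206.80902395816992 [[0.015, -0.999, 0.03, -25.493], [0.983, 0.021, 0.184, -602.979], [-0.185, 0.027, 0.982, -1136.434], [0.0, 0.0, 0.0, 1.0]]
```

View pics/scene.png

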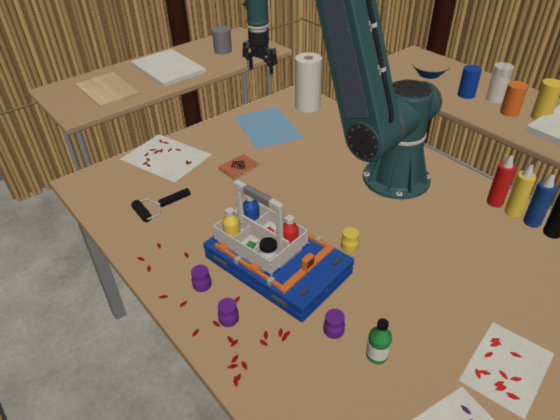

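View pics/top.png

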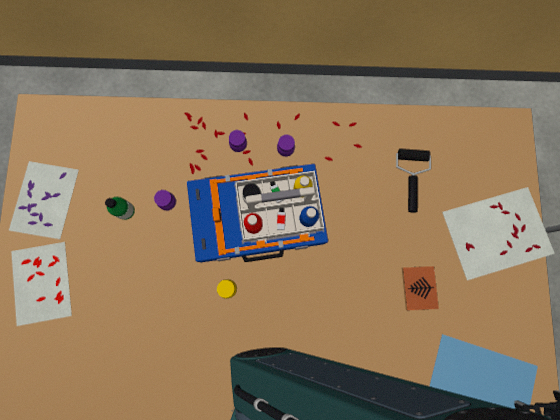

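```bash
cat > h.py <<'E'
import numpy as np,cv2
def ray(d,uv,z):
    uv=np.atleast_2d(uv).astype(float);V=np.array(d["view"]);R=V[:3,:3];t=V[:3,3]
    c=-R.T@t
    r=np.c_[(uv[:,0]-d["cx"])/d["fx"],-(uv[:,1]-d["cy"])/d["fy"],-np.ones(len(uv))]@R
    return c+r*((z-c[2])/r[:,2])[:,None]
def proj(d,P):
    V=np.array(d["view"]);q=np.atleast_2d(P)@V[:3,:3].T+V[:3,3]
    return np.c_[d["cx"]-d["fx"]*q[:,0]/q[:,2],d["cy"]+d["fy"]*q[:,1]/q[:,2]]
def mask(im,lo,hi):
    return cv2.inRange(cv2.cvtColor(im,cv2.COLOR_RGB2HSV),np.array(lo),np.array(hi))
E
python3 - <<'E'
from h import *
for n,roi in(("top",(170,150,340,275)),("scene",(190,170,370,315))):
    d=dict(np.load(f"pics/{n}.npz"));im=d["pixels"];x0,y0,x1,y1=roi
    print(im[ (214 if n=="top" else 262),(217 if n=="top" else 308)], im[212,200])
    b=mask(im,(5,200,150),(18,255,255));b[:y0]=0;b[y1:]=0;b[:,:x0]=0;b[:,x1:]=0
    k,l,st,ce=cv2.connectedComponentsWithStats(b)
    print(n,[(st[i].tolist(),ce[i].round(1).tolist()) for i in range(1,k) if st[i,4]>8])
    if n=="top":
        p=np.argwhere(b)[:,::-1];W=ray(d,p,73)[:,:2].astype(np.float32);print("orange rect",cv2.minAreaRect(W))
    m=mask(im,(105,180,60),(125,255,255));m[:y0]=0;m[y1:]=0;m[:,:x0]=0;m[:,x1:]=0
    p=np.argwhere(m)[:,::-1];print("blue rect",cv2.minAreaRect(ray(d,p,65)[:,:2].astype(np.float32)))
    cv2.imwrite(f"pics/{n}_c.png",cv2.resize(im[y0:y1,x0:x1,::-1],None,fx=4,fy=4,interpolation=cv2.INTER_CUBIC))
E
```

```text
[213 103   0] [ 22  69 147]
top [([273, 168, 30, 7, 84], [287.7, 171.2]), ([230, 173, 38, 8, 108], [248.8, 176.6]), ([210, 179, 16, 42, 279], [215.2, 197.6]), ([215, 221, 19, 34, 238], [220.9, 239.2]), ([283, 234, 31, 10, 120], [299.4, 239.1]), ([239, 241, 39, 10, 133], [258.5, 245.3])]
orange rect ((590.0023193359375, 43.43482208251953), (209.86474609375, 264.8439636230469), 9.41479206085205)
blue rect ((586.998779296875, 54.9354248046875), (230.82879638671875, 365.4663391113281), 9.42395305633545)
[108  61  33] [161 133 103]
scene []
blue rect ((602.3480224609375, 51.17774963378906), (262.591796875, 424.58984375), 9.382339477539062)
```

View pics/top_c.png

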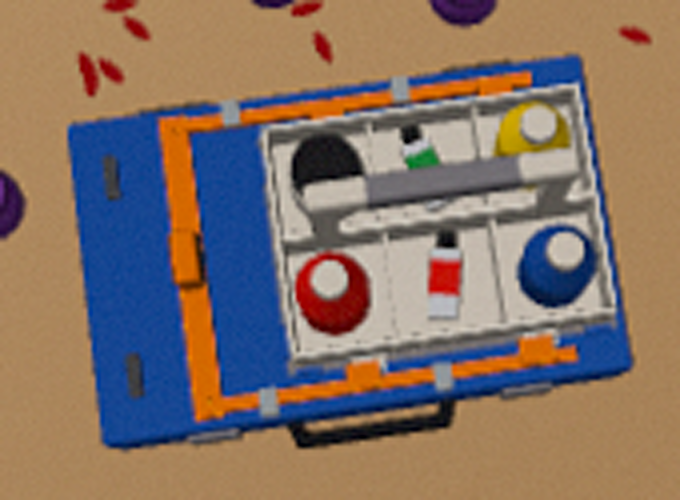

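View pics/scene_c.png

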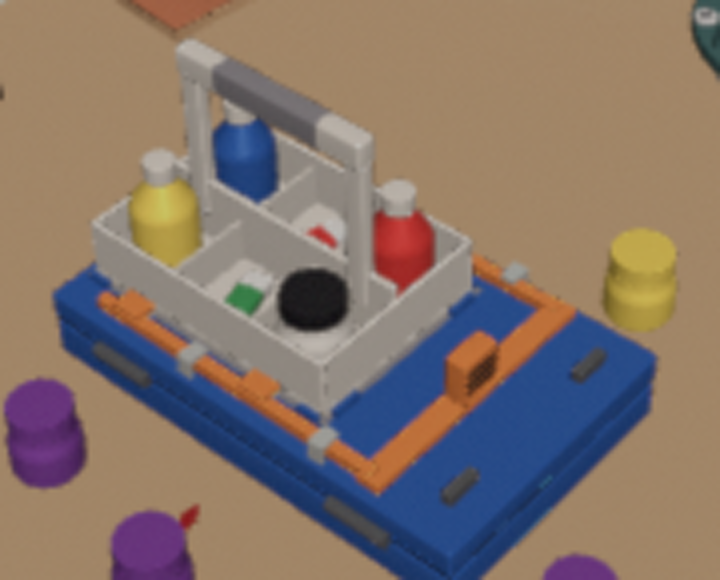

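```bash
python3 - <<'E'
from h import *
T=dict(np.load("pics/top.npz"));S=dict(np.load("pics/scene.npz"))
a=np.deg2rad(9.42);c=np.array([587,54.9]);R=np.array([[np.cos(a),-np.sin(a)],[np.sin(a),np.cos(a)]])
W=lambda x,y,z:np.r_[c+R@[x,y],z]
L=lambda P:(R.T@(P[0,:2]-c)).round(1)
for n,d,o in(("top",T,(170,150)),("scene",S,(190,170))):
    im=cv2.resize(d["pixels"],None,fx=1,fy=1)
    big=cv2.imread(f"pics/{n}_c.png")
    P=[W(sx*115,sy*185,65) for sx,sy in((1,1),(1,-1),(-1,-1),(-1,1))]
    P2=[W(sx*9,-62.5+sy*84,242) for sx,sy in((1,1),(1,-1),(-1,-1),(-1,1))]
    P3=[W(sx*18,105+5+sy*9,110.5) for sx,sy in((1,1),(1,-1),(-1,-1),(-1,1))]
    for q in(P,P2,P3):
        uv=(proj(d,np.array(q))-o)*4+1.5;cv2.polylines(big,[np.int32(uv.round())],True,(255,0,255),1)
    cv2.imwrite(f"pics/{n}_o.png",big)
a_=cv2.imread("pics/top_o.png");b_=cv2.imread("pics/scene_o.png")
h=580;a2=cv2.copyMakeBorder(a_,0,h-a_.shape[0],0,0,cv2.BORDER_CONSTANT)
x=np.hstack([a2[:,:400],b_[:,150:550]]);cv2.imwrite("pics/o.png",x)
print("handle",W(0,-62.5,230),"grip0",W(0,105,110.5))
E
```

```text
handle [597.22939568  -6.75719312 230.        ] grip0 [569.81461525 158.48408445 110.5       ]
```

View pics/o.png

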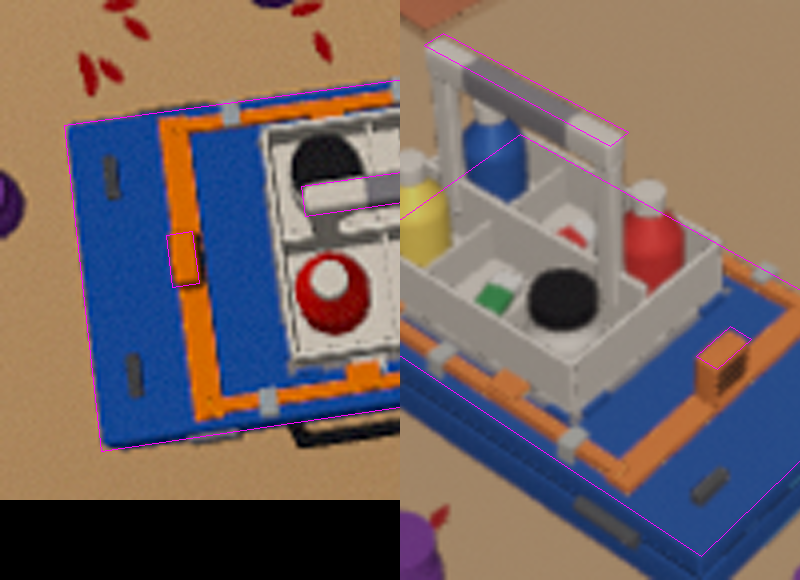

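{"api": "move_arm", "payload": {
  "rows": [
    [1,[0,0,-0.025],-0.18],
    [1,[0,0,-0.025],-0.18],
    [1,[0,0,-0.025],-0.18],
    [1,[0,0,-0.025],-0.18],
    [1,[0,0,-0.02],-0.18]
  ],
  "newtons": 40
}}

```text
time: 0.72
eef_pos: [143.1, -582.6, 351.9]
tool_rot: [[0.411, 0.911, 0.0], [0.911, -0.411, 0.0], [0.0, -0.0, -1.0]]
contact_force: [-0.1, 0.2, -0.1]
grip_width: 85.6
grip_force: 0.0
```

{"api": "move_arm", "payload": {
  "rows": [
    [1,[0,0,0],-0.18],
    [1,[0,0,0],-0.18],
    [1,[0,0,0],-0.18],
    [1,[0,0,0],-0.054],
    [1,[0,0,0],0]
  ]
}}

```text
time: 1.35
eef_pos: [143.0, -582.4, 350.8]
tool_rot: [[-0.163, 0.987, -0.0], [0.987, 0.163, 0.001], [0.001, 0.0, -1.0]]
contact_force: [0.5, 0.3, -0.9]
grip_width: 85.4
grip_force: 0.0
```

{"api": "move_arm", "payload": {
  "rows": [
    [1,[0.033,0.027,0],0],
    [1,[0.033,0.027,0],0],
    [1,[0.033,0.027,0],0],
    [1,[0.033,0.027,0],0],
    [1,[0.033,0.027,0],0]
  ]
}}

```text
time: 1.98
eef_pos: [249.8, -396.5, 351.2]
tool_rot: [[-0.162, 0.987, 0.0], [0.987, 0.162, 0.0], [0.0, 0.0, -1.0]]
contact_force: [0.4, -0.6, -0.4]
grip_width: 85.3
grip_force: 0.0
```

{"api": "move_arm", "payload": {
  "rows": [
    [1,[0.033,0.027,0],0],
    [1,[0.033,0.027,0],0],
    [1,[0.033,0.027,0],0],
    [1,[0.033,0.027,0],0],
    [1,[0.033,0.027,0],0]
  ]
}}

```text
time: 2.6
eef_pos: [356.0, -211.7, 351.3]
tool_rot: [[-0.162, 0.987, 0.0], [0.987, 0.162, 0.0], [-0.0, 0.0, -1.0]]
contact_force: [0.2, -0.5, 0.4]
grip_width: 85.6
grip_force: 0.0
```

{"api": "move_arm", "payload": {
  "rows": [
    [1,[0.033,0.027,0],0],
    [1,[0.033,0.027,0],0],
    [1,[0.033,0.027,0],0],
    [1,[0.033,0.027,0],0],
    [1,[0.033,0.027,0],0]
  ]
}}

```text
time: 3.22
eef_pos: [462.2, -26.8, 351.3]
tool_rot: [[-0.162, 0.987, 0.0], [0.987, 0.162, -0.0], [-0.0, -0.0, -1.0]]
contact_force: [0.9, 0.3, 0.7]
grip_width: 85.4
grip_force: 0.0
```

{"api": "move_arm", "payload": {
  "rows": [
    [1,[0.033,0.027,0],0],
    [1,[0.033,0.027,0],0],
    [1,[0.033,0.027,0],0],
    [1,[0.033,0.027,0],0],
    [1,[0,0,0],0]
  ]
}}

```text
time: 3.85
eef_pos: [547.7, 121.9, 350.7]
tool_rot: [[-0.165, 0.986, -0.0], [0.986, 0.165, 0.001], [0.001, -0.0, -1.0]]
contact_force: [-0.5, 0.4, -0.7]
grip_width: 85.5
grip_force: 0.0
```

{"api": "move_arm", "payload": {
  "rows": [
    [1,[0.036,0.0275,0.05],0],
    [1,[0,0,0.05],0],
    [1,[0,0,0.05],0],
    [1,[0,0,0.04],0],
    [1,[0,0,0],0]
  ]
}}

```text
time: 4.47
eef_pos: [563.3, 155.4, 162.1]
tool_rot: [[-0.162, 0.987, -0.008], [0.987, 0.162, -0.001], [-0.0, -0.008, -1.0]]
contact_force: [-0.0, 0.4, 1.3]
grip_width: 85.6
grip_force: 0.0
```

```bash
python3 - <<'E'
from rig import bot
import cv2,numpy as np
s=bot.read_state();d=bot.snapshot("wrist");print(s['eef_pos'],s['joints'],d['T_tool_cam'].round(2).tolist(),d['fx'],d['cx'],d['cy'])
cv2.imwrite("pics/w1.png",d["pixels"][...,::-1])
E
```

```text
[563.25353454 155.44781503 162.0884975 ] [ 1.51237046e-01  4.10138916e-01  1.61802864e+00 -2.59151054e-04
  1.12123399e+00 -1.13770918e-02] [[0.0, 0.95, 0.3, 76.9], [1.0, -0.0, -0.0, -1.63], [-0.0, 0.3, -0.95, -143.43], [0.0, 0.0, 0.0, 1.0]] 319.12315264593315 276.3883959296466 209.9316111179577
```

View pics/w1.png

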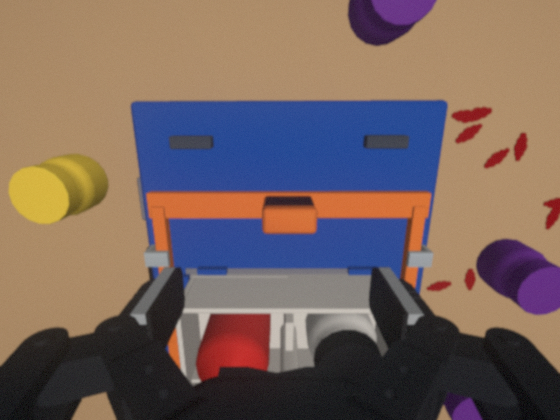

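{"api": "move_arm", "payload": {
  "rows": [
    [1,[0.008,0.0065,0.02],0],
    [1,[0,0,0.03],0],
    [1,[0,0,0.02],0],
    [1,[0,0,0.01],0],
    [1,[0,0,0],0]
  ]
}}

```text
time: 5.15
eef_pos: [572.0, 166.0, 85.1]
tool_rot: [[-0.163, 0.987, 0.0], [0.987, 0.163, 0.0], [0.0, 0.0, -1.0]]
contact_force: [0.5, 0.0, -0.1]
grip_width: 85.5
grip_force: 0.0
```

{"api": "move_arm", "payload": {
  "rows": [
    [0,[0,0,0],0],
    [-0.5,[0,0,0],0],
    [-0.5,[0,0,0],0],
    [-0.5,[0,0,0],0],
    [-0.5,[0,0,0],0]
  ]
}}

```text
time: 5.78
eef_pos: [569.6, 165.4, 85.8]
tool_rot: [[-0.163, 0.987, -0.003], [0.987, 0.163, -0.0], [0.0, -0.003, -1.0]]
contact_force: [-6.5, -0.9, 8.7]
grip_width: 35.2
grip_force: 40.1
```

{"api": "move_arm", "payload": {
  "rows": [
    [-0.5,[0.006,0,0],0],
    [-0.5,[0.006,0,0],0],
    [-0.5,[0.006,0,0],0],
    [-0.5,[0.005,0,0],0],
    [-0.5,[0,0,0],0]
  ]
}}

```text
time: 6.4
eef_pos: [565.8, 188.1, 85.8]
tool_rot: [[-0.164, 0.987, -0.003], [0.987, 0.164, -0.001], [-0.0, -0.003, -1.0]]
contact_force: [-6.0, -0.7, 8.2]
grip_width: 35.1
grip_force: 40.1
```

{"api": "move_arm", "payload": {
  "rows": [
    [-0.5,[0.003,0,0],0],
    [-0.5,[0.003,0,0],0],
    [-0.5,[0.003,0,0],0],
    [-0.5,[0.002,0,0],0],
    [-0.5,[0,0,0],0]
  ]
}}

```text
time: 7.02
eef_pos: [564.3, 196.9, 85.7]
tool_rot: [[-0.164, 0.986, -0.003], [0.986, 0.164, -0.004], [-0.003, -0.004, -1.0]]
contact_force: [-6.0, -9.9, 9.6]
grip_width: 35.0
grip_force: 40.1
```

{"api": "move_arm", "payload": {
  "rows": [
    [-0.5,[0.002,0,0],0],
    [-0.5,[0.001,0,0],0],
    [-0.5,[0,0,0],0]
  ]
}}

```text
time: 7.4
eef_pos: [564.3, 197.0, 85.7]
tool_rot: [[-0.165, 0.986, -0.003], [0.986, 0.165, -0.008], [-0.008, -0.004, -1.0]]
contact_force: [-3.6, -19.8, 9.9]
grip_width: 34.8
grip_force: 40.2
```

```bash
python3 - <<'E'
from rig import bot
from h import *
print(bot.read_state()['contact_force'])
for n in("top","scene"):
    d=bot.snapshot(n);cv2.imwrite(f"pics/{n}2.png",d["pixels"][...,::-1])
E
python3 - <<'E'
import cv2,numpy as np
a=cv2.imread('pics/top2.png')[150:280,170:340];b=cv2.imread('pics/scene2.png')[170:300,190:360]
cv2.imwrite('pics/v2.png',cv2.resize(np.vstack([a,b]),None,fx=2.3,fy=2.3,interpolation=cv2.INTER_CUBIC))
E
```

```text
[ -3.62981187 -19.77572931   9.88872934]
```

View pics/v2.png

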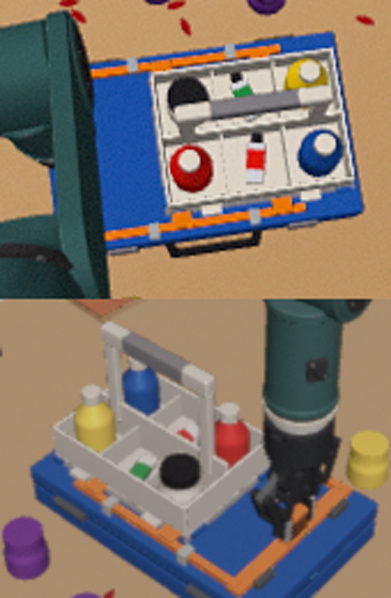

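{"api": "move_arm", "payload": {
  "rows": [
    [-0.5,[-0.002,0,0],0],
    [1,[0,0,0],0],
    [1,[0,0,0],0],
    [1,[0,0,0],0],
    [1,[0,0,0],0]
  ],
  "newtons": 40
}}

```text
time: 8.12
eef_pos: [566.0, 200.5, 85.0]
tool_rot: [[-0.164, 0.987, 0.0], [0.987, 0.164, 0.0], [0.0, 0.0, -1.0]]
contact_force: [-0.2, 0.4, 0.4]
grip_width: 85.3
grip_force: 0.0
```

{"api": "move_arm", "payload": {
  "rows": [
    [1,[0,0,-0.03],0],
    [1,[0,0,-0.055],0],
    [1,[0,0,-0.055],0],
    [1,[0,0,-0.055],0],
    [1,[0,0,-0.055],0]
  ]
}}

```text
time: 8.75
eef_pos: [565.6, 200.4, 336.9]
tool_rot: [[-0.164, 0.987, 0.0], [0.987, 0.164, 0.0], [0.0, 0.0, -1.0]]
contact_force: [1.2, 0.6, -0.8]
grip_width: 85.3
grip_force: 0.0
```

{"api": "move_arm", "payload": {
  "rows": [
    [1,[-0.05,0,0],0],
    [1,[-0.05,0,0],0],
    [1,[-0.05,0,0],0],
    [1,[-0.03,0,0],0],
    [1,[0,0,0],0]
  ]
}}

```text
time: 9.38
eef_pos: [595.5, 20.7, 334.8]
tool_rot: [[-0.16, 0.987, -0.0], [0.987, 0.16, -0.0], [-0.0, -0.0, -1.0]]
contact_force: [-0.2, 0.6, 0.1]
grip_width: 85.2
grip_force: 0.0
```

```bash
python3 - <<'E'
from rig import bot
from h import *
s=bot.read_state();print(s['eef_pos'],s['tool_rot'].round(3) if hasattr(s['tool_rot'],'round') else s['tool_rot'])
d=bot.snapshot("wrist");cv2.imwrite("pics/w2.png",d["pixels"][...,::-1])
e=bot.snapshot("top")
b=mask(e["pixels"],(5,200,150),(18,255,255));b[:150]=0;b[275:]=0;b[:,:170]=0;b[:,340:]=0
k,l,st,ce=cv2.connectedComponentsWithStats(b)
print([(st[i].tolist(),ce[i].round(1).tolist()) for i in range(1,k) if st[i,4]>8])
E
```

```text
[595.53796105  20.72932691 334.78153101] [[-0.16   0.987 -0.   ]
 [ 0.987  0.16  -0.   ]
 [-0.    -0.    -1.   ]]
[([233, 176, 18, 5, 57], [240.9, 178.1]), ([199, 181, 9, 41, 190], [202.5, 195.6]), ([283, 237, 7, 7, 25], [286.4, 241.2]), ([240, 242, 38, 9, 135], [256.2, 245.5]), ([223, 249, 11, 4, 32], [228.0, 250.5])]
```

View pics/w2.png

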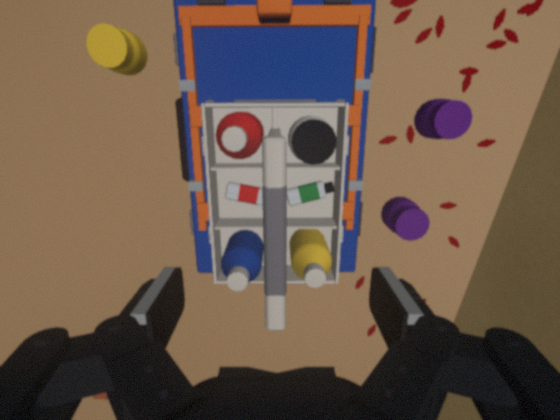

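{"api": "move_arm", "payload": {
  "rows": [
    [1,[-0.024,-0.0025,0],0],
    [1,[0,0,0.04],0],
    [1,[0,0,0.04],0],
    [1,[0,0,0.035],0],
    [1,[0,0,0.01],0]
  ]
}}

```text
time: 10.1
eef_pos: [594.9, 0.2, 207.8]
tool_rot: [[-0.165, 0.986, -0.004], [0.986, 0.165, 0.001], [0.002, -0.004, -1.0]]
contact_force: [-0.4, -0.4, -0.3]
grip_width: 85.4
grip_force: 0.0
```

{"api": "move_arm", "payload": {
  "rows": [
    [0,[0,0,0],0],
    [-0.5,[0,0,0],0],
    [-0.8,[0,0,0],0],
    [-1,[0,0,0],0],
    [-1,[0,0,0],0]
  ],
  "newtons": 40
}}

```text
time: 10.72
eef_pos: [597.7, -1.5, 211.1]
tool_rot: [[-0.163, 0.987, 0.002], [0.987, 0.163, 0.0], [-0.0, 0.002, -1.0]]
contact_force: [-0.1, 0.8, 4.5]
grip_width: 17.7
grip_force: 41.6
```

{"api": "move_arm", "payload": {
  "rows": [
    [-1,[0,0,0],0],
    [-1,[0,0,0],0],
    [-1,[0,0,0],0]
  ],
  "newtons": 100
}}

```text
time: 11.1
eef_pos: [597.8, -1.5, 211.3]
tool_rot: [[-0.163, 0.987, 0.003], [0.987, 0.163, -0.0], [-0.0, 0.003, -1.0]]
contact_force: [1.0, -0.2, 7.0]
grip_width: 16.3
grip_force: 99.0
```

{"api": "move_arm", "payload": {
  "rows": [
    [-1,[0,0,-0.003],0],
    [-1,[0,0,-0.003],0],
    [-1,[0,0,-0.003],0],
    [-1,[0,0,-0.003],0],
    [-1,[0,0,0],0]
  ]
}}

```text
time: 11.72
eef_pos: [596.7, -1.5, 222.1]
tool_rot: [[-0.163, 0.987, 0.0], [0.987, 0.163, 0.0], [0.0, 0.0, -1.0]]
contact_force: [0.5, -0.7, -6.4]
grip_width: 16.9
grip_force: 97.9
```

```bash
python3 - <<'E'
from rig import bot
from h import *
s=bot.read_state();print(s['eef_pos'],s['contact_force'],s['ft_torque'])
d=bot.snapshot("scene");cv2.imwrite("pics/s3.png",cv2.resize(d["pixels"][150:320,180:370,::-1],None,fx=3.4,fy=3.4,interpolation=cv2.INTER_CUBIC))
E
```

```text
[596.73534998  -1.48998826 222.13566982] [ 0.47996073 -0.71529722 -6.37841329] [ 0.09697608 -0.00968542  0.02407982]
```

View pics/s3.png

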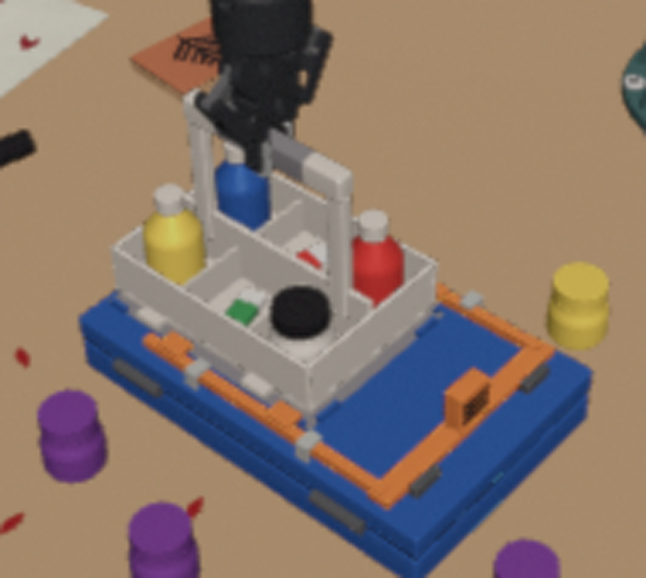

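{"api": "move_arm", "payload": {
  "rows": [
    [-1,[0,0,-0.004],0],
    [-1,[0,0,-0.008],0],
    [-1,[0,0,-0.008],0],
    [-1,[0,0,-0.008],0],
    [-1,[0,0,-0.008],0]
  ]
}}

```text
time: 12.4
eef_pos: [596.8, -1.4, 258.8]
tool_rot: [[-0.163, 0.987, 0.0], [0.987, 0.163, 0.0], [-0.0, 0.0, -1.0]]
contact_force: [-0.4, 0.4, -6.4]
grip_width: 16.6
grip_force: 97.8
```

{"api": "move_arm", "payload": {
  "rows": [
    [-1,[0,0,-0.01],0],
    [-1,[0,0,-0.01],0],
    [-1,[0,0,-0.01],0],
    [-1,[0,0,-0.01],0],
    [-1,[0,0,-0.006],0]
  ]
}}

```text
time: 13.02
eef_pos: [597.0, -1.5, 304.9]
tool_rot: [[-0.163, 0.987, 0.001], [0.987, 0.163, -0.0], [-0.0, 0.001, -1.0]]
contact_force: [-0.4, 0.5, -6.1]
grip_width: 16.8
grip_force: 97.9
```

{"api": "move_arm", "payload": {
  "rows": [
    [-1,[0,0,-0.003],0],
    [-1,[0,0,0],0],
    [-1,[0,0,0],0],
    [-1,[0,0,0],0],
    [-1,[0,0,0],0]
  ]
}}

```text
time: 13.65
eef_pos: [596.6, -1.4, 306.7]
tool_rot: [[-0.163, 0.987, -0.001], [0.987, 0.163, 0.0], [0.0, -0.0, -1.0]]
contact_force: [0.5, -0.1, -6.5]
grip_width: 16.3
grip_force: 97.9
```

```bash
python3 - <<'E'
from rig import bot
from h import *
s=bot.read_state();print(s['eef_pos'],s['contact_force'],s['ft_torque'],s['grip_force'],s['time'])
d=bot.snapshot("scene");a=d["pixels"][110:320,180:370,::-1]
e=bot.snapshot("wrist")["pixels"][::,100:460,::-1]
a=cv2.resize(a,(380,420),interpolation=cv2.INTER_CUBIC)
cv2.imwrite("pics/s4.png",np.hstack([a,e]))
E
```

```text
[596.61750181  -1.4474526  306.7469261 ] [ 0.46129931 -0.10165002 -6.48974183] [-0.00377645  0.01226187 -0.00268171] 97.87133574485779 13.65
```

View pics/s4.png

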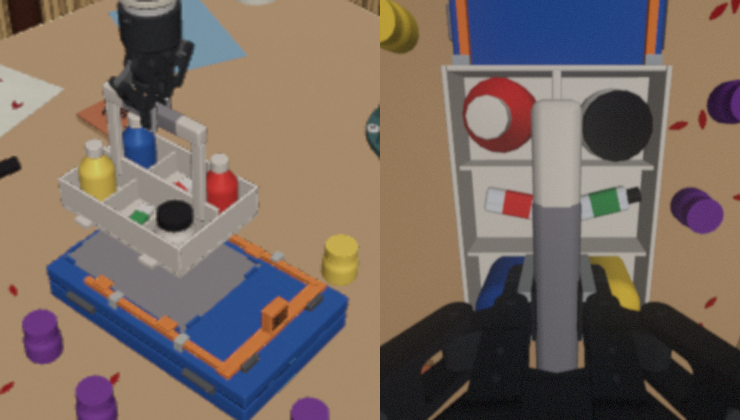

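```bash
python3 -c "
from rig import bot
print(bot.hand_in())"
```

```text
the job is handed in; nothing more can be done
None
```

I slid the lock to its open end stop and lifted the caddy about 95 mm straight up by its handle. In the last pictures it hangs level, with the bottles and jar upright. I handed the job in with it still gripped, at about 13.7 s; no verdict was returned.

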